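# Cam-lock two shelf panels together

## Robot

A 6-joint arm with a two-finger parallel gripper is mounted at the origin on the work surface. World frame = base frame: x ahead of the robot, y to its left, z up, the work surface at z = 0. Lengths are in mm, angles in rad, forces in N, time in s.
With the tool pointing down it reaches from about 375 to 900 mm from the base axis. Payload 3.1 kg.
Tool frame: the origin (TCP) lies between the finger pads; the fingertips stand r.tip_reach ahead of it and the grasp point (between the pads) lies 5 mm behind it (r.tip_reach is the distance from the TCP to the fingertips, in mm); z points along the fingers, y is the line along which they close (so a half turn about z gives the same grasp; the last joint's range is limited). The gripper opens to 87 mm and grips with 3 to 60 N. Pads are 19 mm wide; open, the fingers measure 117 mm over their backs; the gripper's body (75 mm by 190 mm) begins 51 mm behind the grasp point.
Start: joints at [-1.397, 0.527, 1.433, -0, 1.181, -0.178], TCP at [215.389, -586.689, 236.548] pointing down, gripper open.
Joint ranges: [-3.08, 3.08], [-0.75, 2.2], [0.22, 2.44], [-1.43, 4.57], [0, 2.65], [-2.85, 2.85]. Speed limits (rad/s): [2.79, 2.79, 3.14, 3.14, 3.14, 3.14].

## Interface

Orientations are given as a unit quaternion [w, x, y, z].
In Python, from cell import r gives the robot as it stands. The module is installed in compiled form; this text tells all that it offers.
- The arm moves only by the tool jog_arm, never from a script. Its argument "commands" is a list of rows, each a list of 5 numbers: the shift along the world's x, y, z in m, then the turn about the world's z in degrees, then the finger opening in m, from 0 to 0.087. In form: [[dx, dy, dz, turn, fingers], ...]. A call has 1 to 8 rows; each row shifts and turns the commanded pose from where the row before left it; what a row does not reach is not made up. A row lasts 1/12 s, in which the tool goes at most 41.7 mm and 7.16 degrees, less where a joint would pass 70% of its speed; a pose out of reach is approached as far as the arm can. A call with a gripper value outside its range is refused whole. The fingers move at their own pace and stop on an object; "grip_force" is the grip in N (left out, the last holds). Time passes only in rows, so rows that do not move let the fingers close. It gives the time, the measured TCP pose, the force, the opening and the grip force at its end, in the units of the state.
- r.sense(): the state, without advancing time (a new reading comes with each control period).
- r.read_camera(name): name is "side" or "top" or "wrist"; returns a dict with "color" (384x512x3 uint8, red, green, blue), "fx", "fy", "cx", "cy" (pixels), "eye" and "orientation" of the camera in the world. Camera axes: x right, y down, z forward; pixel columns grow to the right and rows downward; lengths in mm; the calibration is good to about 2 mm. A picture is of the moment at which its call begins. There is no depth.
- r.finish_job(): hands the job in; it is judged then, once.
The state is a dict: "clock": time; "qpos": joint angles; "joint_vel": joint speeds; "tau": joint torques, N m; "ee_pos": TCP position; "ee_rot": TCP orientation; "ft_force": force on the tool from outside, world axes, zero at the start; "wrist_torque": the same for the moment, N m; "opening": finger opening in mm; "grip_force": force on a finger pad.
Only numpy, scipy, OpenCV 4.12 (cv2) and the standard library are available. Lean on these libraries where they do the work, as an engineer would, in place of code of your own. Each camera call takes 0.05 s, during which the arm holds its last target. There are 200 camera calls.

## Task

Slide the loose white board along the jig, bolt first, until it meets the sprung buffers so that its bolt head is inside the cam lock. Then take the square-handled flat-blade screwdriver and with it turn the cam clockwise until it has drawn the board fully home against the fixed panel and you feel it tighten; do not force it beyond that, and never turn the cam with the fingers. Finally stand the screwdriver back in the pocket it came from, and leave the other things on the bench where they are.

Things in the scene. Friction and masses are not known exactly. Their poses are not given: they have to be found in the camera images.
- jig: Fixed jig: plywood base 300 x 126 mm, 10 mm thick, carrying the white fixed panel on its +x end and two rails (22 mm tall over the base, 103 mm apart inside, x -230 to -60 mm) that guide the board. Origin at bench level under the middle of the panel's cam pocket; x is the direction in which the board slides home, z up. The base runs from x = -240 to +60 mm.
- seam (a point): Middle of the fixed panel's front face, 33 mm above the bench; axes as the jig's. The panel is 46 mm tall on the base (top 56 mm above the bench). Two round spring buffers at y = +-34 mm stand 6 mm out of this face and press back with 2 to 5 N each. Between them is a 24 mm wide passage, open at the top, for the bolt.
- board_mid (a point): Centre of the loose white board: 120 mm long (x), 100 mm wide (y), 46 mm thick, 0.4 to 0.65 kg, lying on the jig's base between the rails, centre 33 mm above the bench. Its x axis points the way it must slide; its plain -x end face, 60 mm from here, can be pushed.
- board_face (a point): Middle of the board's +x end face, which carries the bolt. Its x from the seam point along the seam's x axis is minus the gap: about -6 mm when it touches the buffers, 0 when fully home.
- bolt_head (a point): Middle of the bolt's upright round steel head: 14 mm across, 21 mm tall, 6 to 27 mm above the board's underside, its axis 36 mm beyond the board's +x face, on an 8 mm square neck.
- cam_top (a point): Centre of the steel cam disc's top face, on its vertical turning axis, 56 mm above the bench, 50 mm (+-1) beyond the seam face. Axes as the jig's (they do not turn with the disc). The disc is 68 mm across, in an open pocket, flush with the fixed panel's top. Its cross slot has two channels at right angles, each 7 mm wide, 26 mm long, 10 mm deep, flat floor; at cam angle 0 they lie along x and y.
- cam (a joint): Turn of the cam in rad: 0 = open, growing clockwise seen from above, end stop 2.6. It stays where it is left. The bolt head can enter while it is below 0.3. The spiral shell under the disc grips the head from about 0.5 on and draws it in by about 5 mm per rad, taking 0.1 to 0.25 N m; the board comes home between 1.6 and 2.4 rad, where the moment rises steeply: 0.5 N m is tight, 1 N m is forced.
- driver_handle (a point): Centre of the screwdriver's black square handle (32 x 32 mm in section, 64 mm tall, upright, sides square to this point's x and y). The tool weighs 0.17 to 0.29 kg and hangs upright in one pocket of the wooden block by its round flange (44 mm across, 6 mm thick, underside 38 mm below this point). At the start this point is 108 mm above the bench.
- driver_tip (a point): End of the screwdriver's flat blade, on the handle's axis, 100 mm below the handle's centre. The blade is 22 mm wide along this point's x, 5 mm thick along y, 18 mm tall, on a round shank 12 mm across. At the start it is hidden in the pocket.
- rack: Fixed wooden tool block 60 (x) x 190 (y) x 70 mm tall, origin under its centre. Two square pockets 28 x 28 mm, open at the top, right through, at y = +55 and y = -55 mm; the screwdriver is in one, the punch in the other.
- punch: Bystander: punch with a round black handle 32 mm across, standing in the other pocket; total 132 mm tall, origin at its point.
- jar: Bystander: glass jar 68 mm across, 85 mm tall, origin under its centre.
- mug: Bystander: white mug, 80 mm across, 95 mm tall, origin under its centre.
- hammer: Bystander: hammer lying on the bench.
- tape: Bystander: grey tape measure 75 x 35 x 70 mm, origin under its centre.
- offcut: Bystander: wood offcut 140 x 70 x 40 mm, origin under its centre.
There are look-alikes about, which are no part of the job. What is shaped like the part that bears board_mid but green is not meant. What is shaped like the part that bears driver_handle but red is not meant.

How it is judged:
By the outcome, as a careful person would: the job done as asked, in the order asked, and still so for the second after the job is handed in, with the robot touching nothing.
It also fails if it takes over 72 s, if anything falls off the work surface, if the arm or the gripper's body presses on something with over 40 N, if the wrist force passes 120 N, or if a joint passes its speed limit or range.

## Working session

There is one attempt and no reset: what is moved stays moved. The work goes in short steps, Python scripts to look and compute and a tool call to move; the robot and the scene stay as the last step left them, time stands still between calls to the robot, and variables do not carry over. Pictures are saved under pics/ and viewed, at most 10 in all, crops included, and the job is handed in when it is done.

Besides the shell and the picture viewer there is one more tool, called after "Call:" as name(argument=value, ...) on one line, values as JSON. jog_arm: Moves the arm, as the interface text tells. Its arguments: {"type":"object","properties":{"commands":{"type":"array","items":{"type":"array","items":{"type":"number"}}},"grip_force":{"type":"number"}},"required":["commands"]}

```bash
mkdir -p pics; cat > h.py <<'E'
from cell import r
import numpy as np, cv2
from scipy.spatial.transform import Rotation as R
def cam(n,save=None):
    c=r.read_camera(n)
    if save: cv2.imwrite(f'pics/{save}.png',c['color'][:,:,::-1])
    return c
def rot(q): return R.from_quat([q[1],q[2],q[3],q[0]]).as_matrix()
def ray(c,u,v,z):
    d=rot(c['orientation'])@np.array([(u-c['cx'])/c['fx'],(v-c['cy'])/c['fy'],1.])
    e=np.array(c['eye'],float); return e+d*(z-e[2])/d[2]
def proj(c,p):
    q=rot(c['orientation']).T@(np.array(p,float)-c['eye']); return c['cx']+c['fx']*q[0]/q[2],c['cy']+c['fy']*q[1]/q[2]
E
python3 - <<'E'
from h import *
import pickle
o=[]
d={}
for n in('top','side'):
    c=cam(n,n+'0');d[n]=c;print(n,c['eye'],c['orientation'],c['fx'],c['cx'],c['cy'])
    cv2.imwrite(f'pics/{n}0.png',cv2.resize(c['color'][:,:,::-1],(800,600),interpolation=cv2.INTER_CUBIC))
pickle.dump(d,open('d.pkl','wb'))
print(r.sense(),r.tip_reach)
E
```

```text
top [ 422.55812343  -23.40812142 1589.26550024] [-0.03663326  0.70660949 -0.70603623  0.02956126] 498.8659669839173 259.97613003606165 195.72421337982988
side [163.06140547 726.979166   935.16996711] [ 0.09616046 -0.24277232  0.88926701 -0.37552491] 387.438181916833 260.2927150194421 183.38634439434847
{'clock': 0.1, 'qpos': array([-1.39751475e+00,  5.28342884e-01,  1.43373719e+00, -5.69135708e-06,
        1.18137713e+00, -1.78511734e-01]), 'joint_vel': array([-0.0014275 , -0.00199233, -0.00315447,  0.00137691, -0.00071489,
        0.00088994]), 'tau': array([-2.66218003e-04, -4.40987384e+01, -1.77151036e+01,  6.34164736e-02,
        5.33973263e-02, -5.13895964e-05]), 'ee_pos': array([ 215.27692977, -586.10980564,  235.69983805]), 'ee_rot': array([-9.32279841e-04,  9.84569411e-01,  1.74992019e-01, -1.93633133e-07]), 'ft_force': array([0.04022844, 0.18991302, 0.14604413]), 'wrist_torque': array([-0.03003267,  0.03054101,  0.01008498]), 'grip_force': 0.0, 'opening': 86.67935602014398} 14.0
```

View pics/top0.png

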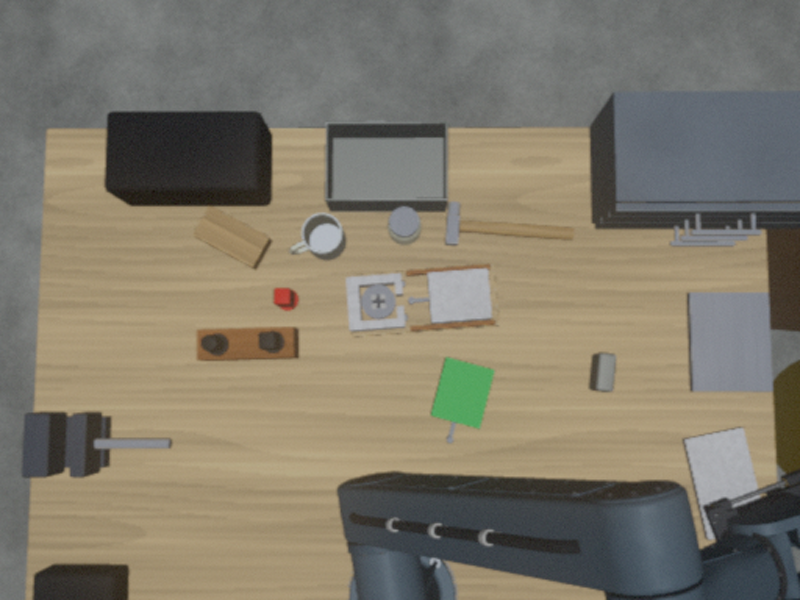

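View pics/side0.png

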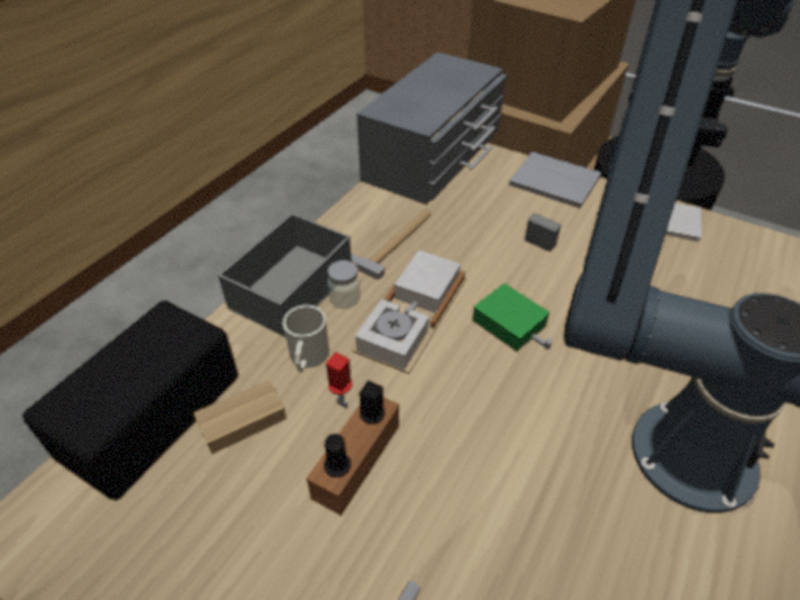

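The top view (800 px wide) shows the jig with its panel and cam at (378,301), the board at (460,296) and the bolt at (418,300). The rack has the square black handle at (271,342) and the round punch at (214,344). The red look-alike is at (284,297) and the green one at (463,393). The side view agrees: the square handle is at (372,402), nearer the jig.

```bash
python3 - <<'E'
from h import *
import pickle
d=pickle.load(open('d.pkl','rb'));c=d['top'];im=c['color'];S=1.5625
hsv=cv2.cvtColor(im,cv2.COLOR_RGB2HSV)
def rects(mask,box,z,amin):
    m=np.zeros(mask.shape,np.uint8);x0,y0,x1,y1=[int(b/S) for b in box];m[y0:y1,x0:x1]=mask[y0:y1,x0:x1]
    for k in cv2.findContours(m,cv2.RETR_EXTERNAL,cv2.CHAIN_APPROX_NONE)[0]:
        if cv2.contourArea(k)<amin: continue
        P=np.array([ray(c,u,v,z)[:2] for u,v in k[:,0]],np.float32)
        (x,y),s,a=cv2.minAreaRect(P); print(np.round([x,y],1),np.round(s,1),round(a,2),cv2.boundingRect(k))
white=((hsv[...,1]<35)&(hsv[...,2]>130)).astype(np.uint8)
print('board');rects(white,(425,255,510,340),56,300)
print('panel');rects(white,(335,260,412,345),56,300)
g=((hsv[...,1]<60)&(hsv[...,2]<150)&(hsv[...,2]>60)).astype(np.uint8)
print('cam');rects(g,(357,275,402,327),56,60)
bl=(hsv[...,2]<60).astype(np.uint8)
print('handle');rects(bl,(250,320,293,358),130,50)
br=cv2.inRange(hsv,(0,90,40),(20,255,150))
print('rack');rects(br,(190,320,305,368),70,300)
def crop(n,b,nm,f):
    x0,y0,x1,y1=b;i=d[n]['color'][y0:y1,x0:x1,::-1];return cv2.resize(i,None,fx=f,fy=f,interpolation=cv2.INTER_CUBIC)
a=crop('top',(120,160,320,235),'',4);b=crop('side',(190,150,300,330),'',0) if 0 else crop('side',(190,150,390,225),'',4)
cv2.imwrite('pics/crop.png',np.vstack([a,b]))
E
```

```text
board
[ 588.  -108.8] [101.  128.7] 4.44 (272, 172, 43, 35)
panel
[575.6  52.4] [108.9 115.7] 4.81 (221, 175, 40, 37)
cam
[576.7  44.5] [71.5 80.4] 0.4 (230, 181, 27, 24)
handle
rack
[491.2 302.9] [ 61.9 195.9] 1.47 (126, 209, 65, 22)
```

View pics/crop.png

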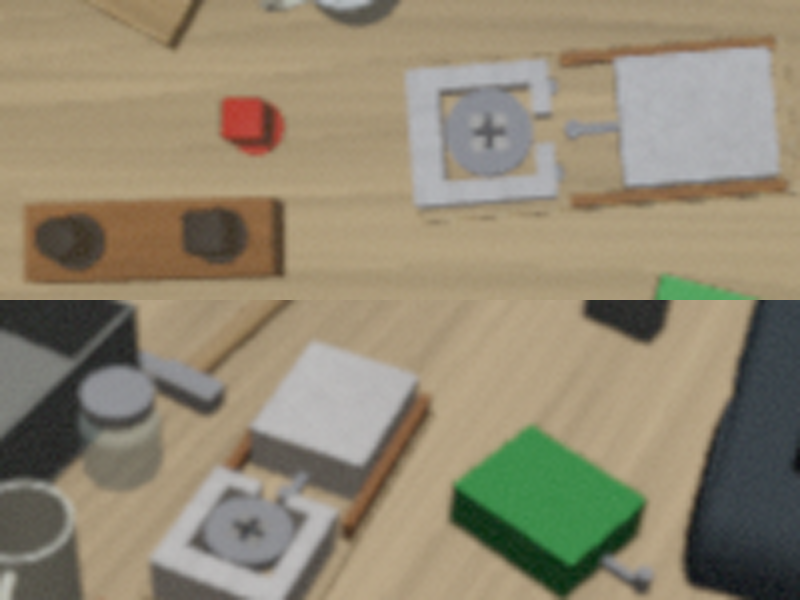

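The crop shows the cam cross at (489,131), with its arms along the jig axes. The board's plain end is at about x=777, from y=48 to 181, and the handle's top centre is near (203,228).

```bash
python3 - <<'E'
from h import *
import pickle
d=pickle.load(open('d.pkl','rb'));c=d['top']
f=lambda u,v,z:np.round(ray(c,u/4+120,v/4+160,z)[:2],1)
print('cam',f(489,131,56),'end corners',f(771,47,56),f(779,178,56),'front',f(615,57,56),f(625,187,56))
print('bolt',f(574,129,37),'handle top',f(203,226,140),'flange',f(217,234,76),'red',f(240,118,132))
print('rails',f(560,62,32),f(775,42,32),f(573,201,32),f(785,184,32))
E
```

```text
cam [575.8  46.8] end corners [ 641.2 -171.4] [ 539.5 -176.6] front [633.4 -50.6] [532.5 -58.1]
bolt [579.3 -18.8] handle top [497.8 250.9] flange [495.1 252.3] red [577.7 226.6]
rails [632.8  -7.7] [ 648.6 -176.9] [523.2 -18. ] [ 536.6 -183.7]
```

Call:
jog_arm(commands=[[0.027,0.0265,0,5.3,0],[0.027,0.0265,0,5.3,0],[0.027,0.0265,0,5.3,0],[0.027,0.0265,0,5.3,0],[0.027,0.0265,0,5.3,0],[0.027,0.0265,0,5.3,0],[0.027,0.0265,0,5.3,0],[0.027,0.0265,0,5.3,0]], grip_force=20)

```text
clock: 0.77
ee_pos: [432.2, -373.0, 236.2]
ee_rot: [-0.0, 0.854, 0.521, -0.0]
ft_force: [0.4, -0.2, -0.7]
opening: 41.5
grip_force: 0.0
```

Call:
jog_arm(commands=[[0.027,0.0265,-0.02,5.3,0],[0.027,0.0265,-0.02,5.3,0],[0.027,0.0265,-0.02,5.3,0],[0.027,0.0265,-0.02,5.3,0],[0.027,0.0265,-0.02,5.3,0],[0.027,0.0265,-0.02,5.3,0],[0,0,0,0,0]])

```text
clock: 1.35
ee_pos: [590.7, -213.4, 115.2]
ee_rot: [-0.003, 0.677, 0.736, 0.001]
ft_force: [-0.9, -0.8, 0.2]
opening: 1.5
grip_force: 0.0
```

Call:
jog_arm(commands=[[0,0,-0.03,0,0],[0,0,-0.03,0,0],[0,0,-0.019,0,0],[0,0,0,0,0],[-0.001,0.012,0,0,0],[-0.001,0.012,0,0,0],[-0.001,0.01,0,0,0],[0,0,0,0,0]])

```text
clock: 2.02
ee_pos: [586.3, -183.6, 42.4]
ee_rot: [0.001, 0.679, 0.734, 0.0]
ft_force: [-0.0, 0.0, -0.2]
opening: 0.7
grip_force: 0.0
```

Call:
jog_arm(commands=[[0.003,0.006,-0.004,0,0],[0,0.006,0,0,0],[0,0.006,0,0,0],[-0.001,0.006,0,0,0],[0,0.006,0,0,0],[-0.001,0.003,0,0,0]])

```text
clock: 2.52
ee_pos: [589.0, -154.4, 38.2]
ee_rot: [0.003, 0.679, 0.734, 0.0]
ft_force: [-0.4, -4.5, 1.7]
opening: 0.3
grip_force: 2.6
```

Call:
jog_arm(commands=[[0,0.004,0,0,0],[-0.001,0.004,0,0,0],[0,0.003,0,0,0],[0,0,0,0,0]])

```text
clock: 2.85
ee_pos: [588.1, -143.0, 38.1]
ee_rot: [0.003, 0.68, 0.734, 0.0]
ft_force: [1.1, -3.7, 3.1]
opening: 0.3
grip_force: 2.0
```

Call:
jog_arm(commands=[[0,0.002,0,0,0],[0,0.002,0,0,0],[0,0,0,0,0]])

```text
clock: 3.1
ee_pos: [588.0, -139.5, 38.0]
ee_rot: [0.003, 0.68, 0.734, 0.0]
ft_force: [0.8, -6.2, 4.5]
opening: 0.5
grip_force: 2.7
```

Call:
jog_arm(commands=[[0,0.002,0,0,0],[0,0,0,0,0]])

```text
clock: 3.27
ee_pos: [588.0, -138.5, 38.0]
ee_rot: [0.003, 0.679, 0.734, -0.0]
ft_force: [-1.4, -9.2, 4.3]
opening: 0.7
grip_force: 4.1
```

Call:
jog_arm(commands=[[0,0.001,0,0,0],[0,0,0,0,0]])

```text
clock: 3.43
ee_pos: [588.0, -138.2, 38.1]
ee_rot: [0.003, 0.679, 0.734, -0.001]
ft_force: [-1.1, -10.8, 3.9]
opening: 0.7
grip_force: 5.1
```

Call:
jog_arm(commands=[[0,-0.012,0,0,0],[0,-0.012,0,0,0.03],[0,0,0.04,0,0.06],[0,0,0.04,0,0.06],[-0.002,0.03,0.03,0,0.06],[-0.002,0.04,0.03,0,0.06],[-0.002,0.04,0.03,0,0.06],[-0.002,0.04,0.03,0,0.06]])

```text
clock: 4.1
ee_pos: [578.3, -28.5, 221.9]
ee_rot: [-0.001, 0.68, 0.733, 0.0]
ft_force: [1.0, -0.2, 0.6]
opening: 39.3
grip_force: 0.0
```

Call:
jog_arm(commands=[[0,0.03,0,0,0.06],[0,0,0,0,0.06],[0,0,0,0,0.06]])

```text
clock: 4.35
ee_pos: [578.5, 2.0, 221.1]
ee_rot: [-0.0, 0.679, 0.734, -0.0]
ft_force: [-0.3, -1.2, -0.2]
opening: 56.7
grip_force: 0.0
```

```bash
python3 - <<'E'
from h import *
import pickle
c=cam('wrist');s=r.sense();pickle.dump((c,s),open('w1.pkl','wb'));print(s['ee_pos'],s['ee_rot'],c['eye'],rot(c['orientation'])[:,2],c['fx'])
t=cam('side');pickle.dump(t,open('s1.pkl','wb'))
w=c['color'][:,:,::-1];sd=cv2.resize(t['color'][150:240,190:310,::-1],(288,216),interpolation=cv2.INTER_CUBIC)
o=np.zeros((384,800,3),np.uint8);o[:,:512]=w;o[:216,512:]=sd;cv2.imwrite('pics/w1.png',o)
E
```

```text
[578.63555639   0.78141921 220.62949837] [-5.97170503e-04  6.79253867e-01  7.33903045e-01 -3.84165812e-04] [573.82911134  70.95183923 369.40711336] [ 0.02072269 -0.25076632 -0.96782582] 328.15461071852235
```

View pics/w1.png

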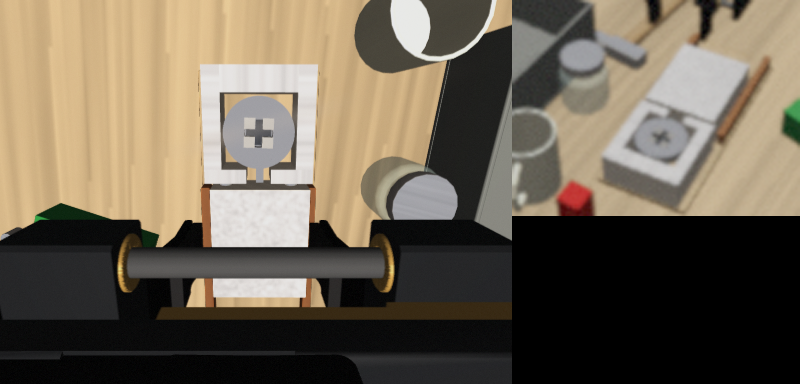

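The wrist view shows the board's face on the buffers and the neck entering the cam housing. The cam cross is at (258,133), aligned with the jig, and the disc is about 72 px across.

```bash
python3 - <<'E'
from h import *
import pickle
c,s=pickle.load(open('w1.pkl','rb'));im=c['color'];h=cv2.cvtColor(im,cv2.COLOR_RGB2HSV)
g=cv2.cvtColor(im,cv2.COLOR_RGB2GRAY)
x0,y0=238,114;sub=g[y0:153,x0:280]
m=np.zeros_like(g);m[y0:153,x0:280]=(sub<115)
k=max(cv2.findContours(m,cv2.RETR_EXTERNAL,cv2.CHAIN_APPROX_NONE)[0],key=cv2.contourArea)
print(cv2.boundingRect(k),cv2.contourArea(k))
P=np.array([ray(c,u,v,56)[:2] for u,v in k[:,0]],np.float32);print('slot rect',cv2.minAreaRect(P),P.mean(0))
# disc
b=((h[...,0]>100)&(h[...,0]<140)&(h[...,1]>18)&(g>110)&(g<185)).astype(np.uint8);bb=np.zeros_like(b);bb[92:172,218:300]=b[92:172,218:300]
bb=cv2.morphologyEx(bb,cv2.MORPH_OPEN,np.ones((3,3)))
k=max(cv2.findContours(bb,cv2.RETR_EXTERNAL,cv2.CHAIN_APPROX_NONE)[0],key=cv2.contourArea);hh=cv2.convexHull(k)
P=np.array([ray(c,u,v,56)[:2] for u,v in k[:,0]],np.float32);print('disc',cv2.minEnclosingCircle(P),cv2.fitEllipse(P))
# panel outline corners at z=56, board end edge
f=lambda u,v,z=56:np.round(ray(c,u,v,z)[:2],1)
print('panel far corners',f(200,65),f(318,65),'near',f(202,184),f(314,184),'board',f(209,188),f(311,188))
print(f(258.5,133))
E
```

```text
(246, 120, 27, 28) 250.5
slot rect ((578.9271240234375, 46.521209716796875), (20.445432662963867, 21.864139556884766), 44.039615631103516) [579.606    45.54592]Traceback (most recent call last):
  File "<stdin>", line 13, in <module>
ValueError: max() iterable argument is empty
```

Call:
jog_arm(commands=[[-0.01,0.04,0,-0.5,0.06],[-0.01,0.04,0,-0.5,0.06],[-0.01,0.04,0,-0.5,0.06],[-0.01,0.035,0,-0.5,0.06],[-0.01,0.02,0,-0.5,0.06],[-0.01,0.01,0,0,0.06],[-0.01,0,0,0,0.06],[0,0,0,0,0.06]])

```text
clock: 5.12
ee_pos: [506.7, 184.3, 220.2]
ee_rot: [-0.001, 0.695, 0.719, -0.002]
ft_force: [0.3, 0.3, 0.3]
opening: 60.0
grip_force: 0.0
```

```bash
python3 - <<'E'
from h import *
import pickle
c=cam('wrist','w2');s=r.sense();pickle.dump((c,s),open('w2.pkl','wb'));print(s['ee_pos'],s['ee_rot'],c['eye'])
E
```

```text
[508.29232368 183.90600922 220.58374324] [-3.21821021e-04  6.95873576e-01  7.18163511e-01 -1.01715917e-03] [505.67292465 253.66572742 368.38671125]
```

View pics/w2.png

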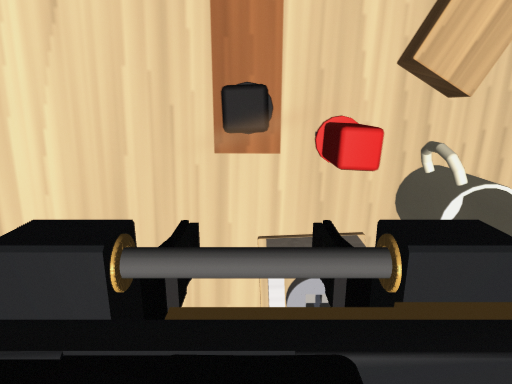

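The wrist view shows the black square handle at about (246,108), its edges nearly square to the image. The rack's near edge is at row 153 and the red look-alike at (360,147).

```bash
python3 - <<'E'
from h import *
import pickle
c,s=pickle.load(open('w2.pkl','rb'));g=cv2.cvtColor(c['color'],cv2.COLOR_RGB2GRAY)
cv2.imwrite('pics/hc.png',cv2.resize(np.clip(c['color'][70:145,205:285,::-1].astype(float)*2.5,0,255).astype(np.uint8),(640,600),interpolation=cv2.INTER_CUBIC))
h=cv2.cvtColor(c['color'],cv2.COLOR_RGB2HSV)
br=cv2.inRange(h,(0,90,40),(14,255,200));br[160:]=0;br[:,300:]=0;br[:,:190]=0
k=max(cv2.findContours(br,cv2.RETR_EXTERNAL,cv2.CHAIN_APPROX_NONE)[0],key=cv2.contourArea)
for nm,e in (('L',[(u,v) for u,v in k[:,0] if u<225 and 10<v<140]),('R',[(u,v) for u,v in k[:,0] if u>275 and 10<v<140]),('end',[(u,v) for u,v in k[:,0] if v>148 and 220<u<272])):
    P=np.array([ray(c,u,v,70)[:2] for u,v in e],np.float32);l=cv2.fitLine(P,2,0,.01,.01).ravel();print(nm,len(e),l.round(3),'deg',np.degrees(np.arctan2(l[1],l[0])).round(2))
c,s=pickle.load(open('w1.pkl','rb'));f=lambda u,v,z=56:np.round(ray(c,u,v,z)[:2],1)
print('disc LR',f(222,133),f(295,133),'TB',f(258,96),f(258,169),'panel',f(200,65),f(318,65),f(314,184),f(202,184),'board',f(209,189),f(311,189),'cross',f(258.8,133.3))
print('slot ends',f(258.8,120),f(259,147),f(246,133),f(273,133))
E
```

```text
L 129 [ 3.10000e-02 -1.00000e+00  4.66997e+02  2.76930e+02] deg -88.25
R 129 [ 2.90000e-02 -1.00000e+00  5.25829e+02  2.78894e+02] deg -88.35
end 51 [9.99000e-01 3.40000e-02 4.97609e+02 2.12364e+02] deg 1.95
disc LR [544.6  44. ] [613.2  49.5] TB [575.7  80.1] [581.2  12.3] panel [521.6 102.6] [627.1 111. ] [637.2   1.8] [527.7  -6.9] board [534.8 -11.5] [634.9  -3.4] cross [579.2  46.5]
slot ends [578.2  58.7] [580.4  33.6] [567.1  45.8] [592.5  47.8]
```

View pics/hc.png

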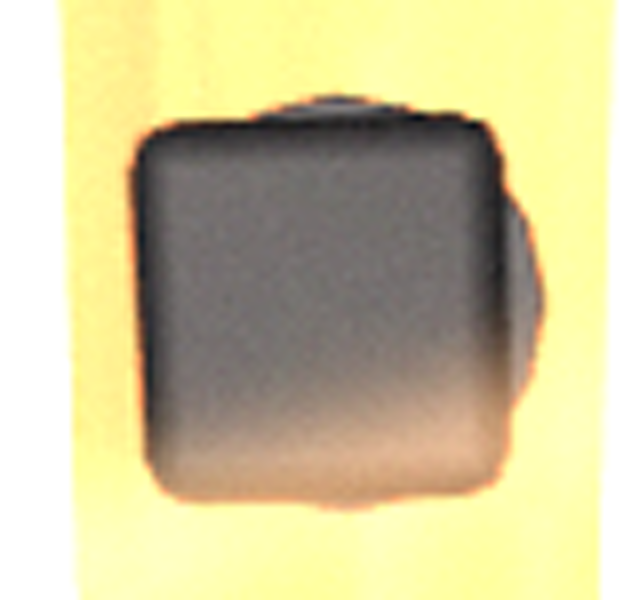

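```bash
python3 - <<'E'
from h import *
import pickle
c,s=pickle.load(open('w2.pkl','rb'))
f=lambda u,v,z=140:ray(c,u/8+205-.5,v/8+70-.5,z)[:2]
a,b=f(132,180),f(146,450);print('left',a,b,np.degrees(np.arctan2(*(a-b)[::-1])))
a,b=f(190,119),f(450,112);print('top',a,b,np.degrees(np.arctan2(*(b-a)[::-1])))
print('corners',f(132,120),f(494,112),f(505,492),f(148,500))
print('flange right/top, z76',f(545,300,76),f(340,95,76),f(345,508,76))
print('ctr',f(318,303))
E
```

```text
left [481.78614593 261.56762417] [483.13790165 239.496953  ] 93.50479930300075
top [486.55741737 266.5718407 ] [508.07057784 267.84369083] 3.3833673047223662
corners [481.75265881 266.33215101] [511.71130125 267.9654391 ] [513.95570472 236.99705286] [483.34497271 235.28357053]
flange right/top, z76 [519.70966588 252.87486434] [497.04182916 273.13899711] [498.76145497 229.99668758]
ctr [497.52906259 252.16035369]
```

Call:
jog_arm(commands=[[-0.0055,0.034,0,1,0.06],[-0.005,0.034,0,0.6,0.06],[0,0,-0.02,0,0.06],[0,0,-0.02,0,0.06],[0,0,-0.02,0,0.06],[0,0,0,0,0.06]])

```text
clock: 5.67
ee_pos: [497.4, 251.1, 157.7]
ee_rot: [-0.002, 0.686, 0.727, -0.003]
ft_force: [-0.5, -0.6, 0.5]
opening: 60.0
grip_force: 0.0
```

Call:
jog_arm(commands=[[0.0004,0.0007,-0.02,0,0.06],[0,0,-0.02,0,0.06],[0,0,-0.014,0,0.06],[0,0,0,0,0.06],[0,0,0,0,0.06]])

```text
clock: 6.08
ee_pos: [500.0, 253.1, 107.3]
ee_rot: [0.0, 0.686, 0.728, -0.0]
ft_force: [-0.1, -0.3, 0.0]
opening: 60.0
grip_force: 0.0
```

Call:
jog_arm(commands=[[0,0,0,0,0.02],[0,0,0,0,0.02],[0,0,0,0,0.02],[0,0,0,0,0.02],[0,0,0,0,0.02],[0,0,0,0,0.02]], grip_force=55)

```text
clock: 6.58
ee_pos: [498.5, 254.2, 107.6]
ee_rot: [-0.0, 0.685, 0.728, -0.0]
ft_force: [-2.9, 0.1, 4.4]
opening: 31.9
grip_force: 55.0
```

```bash
python3 - <<'E'
from h import *
s=r.sense();print(s['ee_pos'],s['ft_force'],s['wrist_torque'],s['opening'],s['qpos'])
E
```

```text
[498.48949355 254.18879595 107.55259782] [-2.8846202   0.10034507  4.37395374] [-0.09943807  0.21186319 -0.06620693] 31.858049315169023 [2.71840159e-01 6.23533002e-01 1.70717415e+00 3.74822877e-05
 8.11729695e-01 2.11185447e-01]
```

Call:
jog_arm(commands=[[0,0,0.005,0,0.02],[0,0,0.01,0,0.02],[0,0,0.03,0,0.02],[0,0,0.03,0,0.02],[0,0,0.03,0,0.02],[0,0,0.02,0,0.02],[0,0,0,0,0.02],[0,0,0,0,0.02]])

```text
clock: 7.25
ee_pos: [499.7, 254.4, 233.5]
ee_rot: [0.001, 0.685, 0.728, 0.001]
ft_force: [-0.0, 0.2, -2.2]
opening: 31.6
grip_force: 55.0
```

```bash
python3 - <<'E'
from h import *
import pickle
c=cam('wrist','w3');s=r.sense();print(s['ee_pos'],s['ee_rot'],s['ft_force'],s['wrist_torque'],s['opening'],s['grip_force'])
t=cam('side','s3');pickle.dump((c,s,t),open('w3.pkl','wb'))
o=np.zeros((384,800,3),np.uint8);o[:,:512]=c['color'][:,:,::-1];o[:,512:]=t['color'][:,100:388,::-1];cv2.imwrite('pics/w3b.png',o)
E
```

```text
[498.5291829  254.03342599 231.88597183] [-6.72314412e-05  6.85411037e-01  7.28156351e-01 -1.87709431e-04] [-0.82450056  0.08481021 -1.63262043] [-0.02840661 -0.12189808  0.03988842] 31.975547596299677 54.999805726110935
```

View pics/w3b.png

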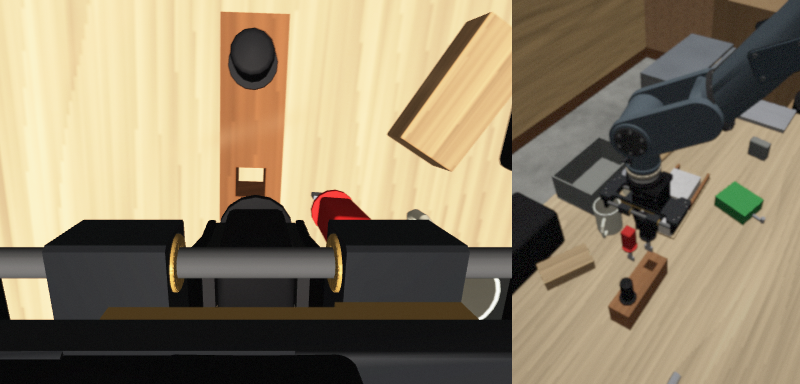

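The driver is held upright. The empty pocket is at (250,180), the flange's front arc is near (257,197), and the punch is still in place.

```bash
python3 - <<'E'
from h import *
import pickle
c,s,t=pickle.load(open('w3.pkl','rb'));g=cv2.cvtColor(c['color'],cv2.COLOR_RGB2GRAY)
T=s['ee_pos'];M=rot(s['ee_rot']);z=T[2]+.4-32
print('col profiles',[(u,int(np.argmax(g[185:230,u]<45))+185) for u in range(215,301,8)])
for u in range(231,284,4):
    v=int(np.argmax(g[192:230,u]<45))+192;p=ray(c,u,v,z);q=M.T@(p-T);print(u,v,q.round(1)[:2],end=' ; ')
print()
sub=c['color'][160:200,230:275];h=cv2.cvtColor(c['color'],cv2.COLOR_RGB2HSV)
print(g[160:200:3,251]);print(g[180,228:275:2])
for p in((236,167),(266,168),(264,196),(235,195)):print(ray(c,*p,70)[:2].round(1))
E
```

```text
col profiles [(215, 221), (223, 214), (231, 204), (239, 193), (247, 195), (255, 194), (263, 196), (271, 199), (279, 204), (287, 214), (295, 224)]
231 204 [ 14.7 -11.9] ; 235 202 [15.9 -9.5] ; 239 193 [21.3 -7.2] ; 243 197 [18.9 -4.9] ; 247 195 [20.1 -2.6] ; 251 194 [20.7 -0.3] ; 255 194 [20.7  2. ] ; 259 194 [20.7  4.3] ; 263 196 [19.5  6.6] ; 267 197 [18.9  8.9] ; 271 199 [17.7 11.2] ; 275 201 [16.5 13.5] ; 279 204 [14.7 15.8] ; 283 208 [12.3 18.2] ; 
[143 143 144 231 231 232 231 142  48  51  45  46   8  52]
[140 145 144 136  48 120 220 224 227 228 229 228 227 227 230 231 230 223
  49 143 146 148 145 146]
[482.  265.7]
[510.9 266.4]
[510.8 238.4]
[482.3 237.7]
```

```bash
python3 - <<'E'
import pickle,cv2,numpy as np
c,s,t=pickle.load(open('w3.pkl','rb'))
im=np.clip(c['color'][155:235,195:301,::-1].astype(float)*1.6,0,255).astype(np.uint8)
cv2.imwrite('pics/fl.png',cv2.resize(im,(795,600),interpolation=cv2.INTER_CUBIC))
E
```

```text
(no output)
```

View pics/fl.png

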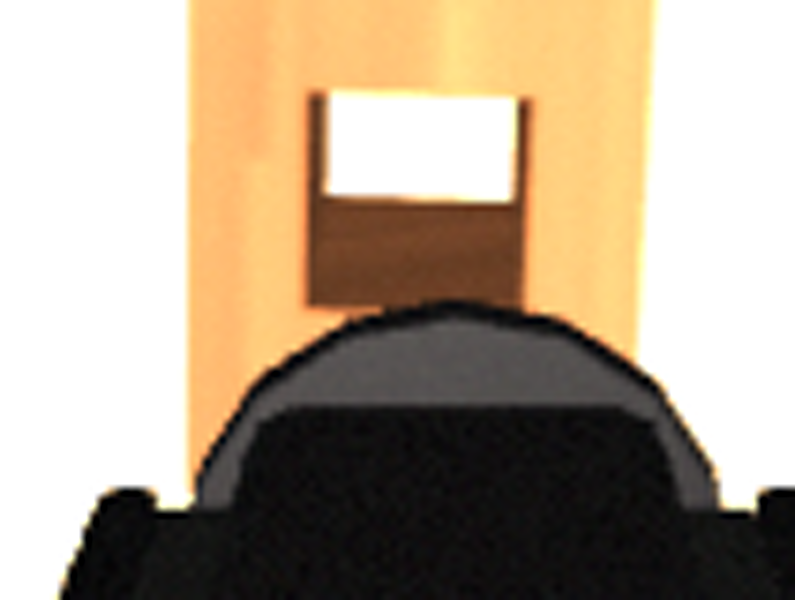

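Call:
jog_arm(commands=[[0.0,-0.02,0,0.3,0.02],[0.01,-0.035,0,0.3,0.02],[0.015,-0.035,0,0.3,0.02],[0.015,-0.035,0,0.3,0.02],[0.015,-0.035,0,0.1,0.02],[0.013,-0.03,-0.01,0,0.02],[0.01,-0.015,-0.02,0,0.02],[0,0,-0.02,0,0.02]])

```text
clock: 8.02
ee_pos: [579.5, 44.9, 180.2]
ee_rot: [0.001, 0.679, 0.734, 0.0]
ft_force: [0.3, 1.0, -2.3]
opening: 31.8
grip_force: 55.0
```

Call:
jog_arm(commands=[[0,0,0,0,0.02],[0,0,0,0,0.02]], grip_force=60)

```text
clock: 8.18
ee_pos: [574.7, 49.2, 179.3]
ee_rot: [-0.003, 0.677, 0.736, -0.002]
ft_force: [0.5, 0.5, -2.9]
opening: 31.5
grip_force: 60.0
```

```bash
python3 - <<'E'
from h import *
import pickle
s=r.sense();t=cam('side');p=cam('top');print(s['ee_pos'],s['ee_rot'],s['ft_force'],s['wrist_torque'])
pickle.dump((s,t,p),open('w4.pkl','wb'))
print('side cross',ray(t,251.7-.4,206.9-.4,56))
u,v=proj(t,s['ee_pos']);print(u,v)
im=t['color'][140:260,190:350,::-1];cv2.imwrite('pics/s4.png',cv2.resize(im,(800,600),interpolation=cv2.INTER_CUBIC))
E
```

```text
[574.74660575  49.23003544 179.28862106] [-0.0031291   0.67740586  0.73559965 -0.00216004] [ 0.49547959  0.49894322 -2.87996342] [ 0.01086441 -0.10313002 -0.00100322]
side cross [579.8766297  47.5573725  56.       ]
252.33083606311638 178.22193560432356
```

View pics/s4.png

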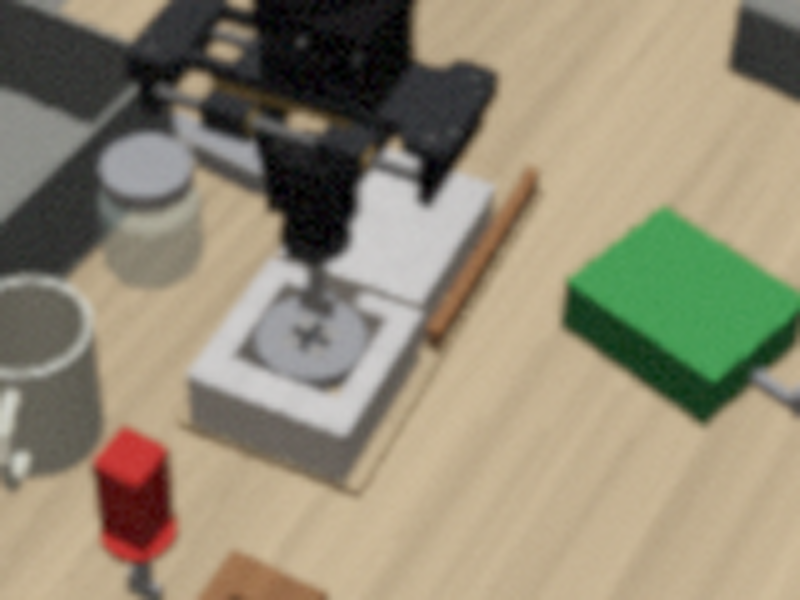

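The side view shows the blade tip at about (319,306), just above the cam. The cross is at (311,337) in the crop, which is 5x with origin (190,140).

```bash
python3 - <<'E'
from h import *
import pickle
s,t,p=pickle.load(open('w4.pkl','rb'))
f=lambda u,v,z:ray(t,u/5+190-.4,v/5+140-.4,z).round(1)
print('cross',f(311,337,56),'tip',f(319,306,71.7),'tip ends',f(303,301,71.7),f(335,313,71.7),'disc LR',f(251,335,56),f(370,337,56))
T=s['ee_pos'];M=rot(s['ee_rot']);tip=T+M@np.array([-2.7,0,107.6]);print('tip kin',tip)
print('proj kin tip',[(a-b+.4)*5 for a,b in zip(proj(t,tip),(190,140))])
s=r.sense();print(s['ee_pos'],s['clock'])
E
```

```text
cross [577.5  48.5  56. ] tip [579.1  36.4  71.7] tip ends [589.6  37.8  71.7] [567.7  36.4  71.7] disc LR [609.8  65.9  56. ] [546.6  30.1  56. ]
tip kin [574.15838347  46.6533981   71.68720409]
proj kin tip [np.float64(317.23315271893864), np.float64(319.6974649507117)]
[576.65578205  49.83059557 181.85051386] 8.2833
```

Call:
jog_arm(commands=[[0,0,0,0,0.02],[0,0,0,0,0.02]])

```text
clock: 8.45
ee_pos: [577.4, 49.9, 183.1]
ee_rot: [0.001, 0.677, 0.736, 0.001]
ft_force: [0.3, -0.3, -1.7]
opening: 31.5
grip_force: 60.0
```

Call:
jog_arm(commands=[[0,0,-0.005,0,0.02],[0,0,-0.005,0,0.02],[0,0,-0.003,0,0.02],[0,0,0,0,0.02],[0,0,0,0,0.02]])

```text
clock: 8.87
ee_pos: [576.8, 49.2, 168.7]
ee_rot: [-0.0, 0.677, 0.736, -0.0]
ft_force: [0.1, 1.0, -2.1]
opening: 31.2
grip_force: 60.0
```

Call:
jog_arm(commands=[[0,0,-0.002,0,0.02],[0,0,-0.002,0,0.02],[0,0,0,0,0.02]])

```text
clock: 9.12
ee_pos: [576.9, 49.2, 164.7]
ee_rot: [-0.0, 0.677, 0.736, -0.0]
ft_force: [0.2, -0.3, -1.8]
opening: 31.5
grip_force: 60.0
```

Call:
jog_arm(commands=[[0,0,-0.002,0,0.02],[0,0,0,0,0.02]])

```text
clock: 9.28
ee_pos: [576.9, 49.2, 162.8]
ee_rot: [-0.0, 0.677, 0.736, -0.0]
ft_force: [-0.3, -0.7, -2.9]
opening: 31.6
grip_force: 60.0
```

Call:
jog_arm(commands=[[0,0,-0.002,0,0.02],[0,0,0,0,0.02]])

```text
clock: 9.45
ee_pos: [576.9, 49.2, 160.8]
ee_rot: [-0.0, 0.677, 0.736, -0.0]
ft_force: [-0.2, 0.0, -1.6]
opening: 31.7
grip_force: 60.0
```

Call:
jog_arm(commands=[[0,0,-0.002,0,0.02],[0,0,0,0,0.02]])

```text
clock: 9.62
ee_pos: [576.9, 49.2, 158.8]
ee_rot: [-0.0, 0.677, 0.736, -0.0]
ft_force: [-1.3, -0.2, -1.5]
opening: 31.7
grip_force: 60.0
```

Call:
jog_arm(commands=[[0,0,-0.002,0,0.02],[0,0,0,0,0.02]])

```text
clock: 9.78
ee_pos: [576.9, 49.2, 156.8]
ee_rot: [-0.0, 0.677, 0.736, -0.0]
ft_force: [-0.4, 0.8, -2.4]
opening: 31.5
grip_force: 60.0
```

```bash
python3 -c "
from h import *
s=r.sense();print(s['ee_pos'],s['ft_force'],s['wrist_torque'])"
```

```text
[576.88288992  49.17566619 156.75754272] [-0.38730167  0.76261605 -2.44583696] [ 0.0183021  -0.09045004  0.04652796]
```

The blade has dropped about 7 mm into the slot with no resistance. Next I go a little deeper and start turning clockwise.

Call:
jog_arm(commands=[[0,0,-0.0015,0,0.02],[0,0,0,0,0.02],[0,0,0,-4,0.02],[0,0,0,-4,0.02],[0,0,0,0,0.02]])

```text
clock: 10.2
ee_pos: [577.1, 49.2, 155.6]
ee_rot: [0.0, 0.727, 0.686, 0.0]
ft_force: [-0.7, 0.3, -1.9]
opening: 31.7
grip_force: 60.0
```

```bash
cat > st.py <<'E'
from h import *
s=r.sense();print(s['ee_pos'].round(1),'yaw',np.degrees(2*np.arctan2(s['ee_rot'][2],s['ee_rot'][1])).round(2),s['ft_force'].round(1),s['wrist_torque'].round(3),s['qpos'][5].round(2),s['clock'],s['opening'].round(2))
E
python3 st.py
```

```text
Traceback (most recent call last):
  File "st.py", line 2, in <module>
    s=r.sense();print(s['ee_pos'].round(1),'yaw',np.degrees(2*np.arctan2(s['ee_rot'][2],s['ee_rot'][1])).round(2),s['ft_force'].round(1),s['wrist_torque'].round(3),s['qpos'][5].round(2),s['clock'],s['opening'].round(2))
                                                                                                                                                                                                     ^^^^^^^^^^^^^^^^^^
AttributeError: 'float' object has no attribute 'round'
```

Call:
jog_arm(commands=[[0.0004,0,0,-4.2,0.02],[0.0004,0,0,-4.2,0.02],[0.0003,-0.0001,0,-4.2,0.02],[0.0001,-0.0001,0,-4.2,0.02],[0,0,0,0,0.02]])

```text
clock: 10.62
ee_pos: [578.3, 49.0, 155.6]
ee_rot: [0.0, 0.819, 0.573, 0.0]
ft_force: [-0.5, 0.6, -2.0]
opening: 31.9
grip_force: 60.0
```

```bash
sed -i "s/,s\['opening'\].round(2)//" st.py; python3 st.py
```

```text
[578.3  49.  155.6] yaw 69.98 [-0.5  0.6 -2. ] [ 0.03  -0.066 -0.006] 0.24 10.6167
```

Call:
jog_arm(commands=[[0.0002,-0.0001,0,-5,0.02],[0.0002,-0.0001,0,-5,0.02],[0.0002,-0.0001,0,-5,0.02],[0.0002,-0.0002,0,-5,0.02],[0,0,0,0,0.02]])

```text
clock: 11.03
ee_pos: [579.1, 48.4, 155.6]
ee_rot: [0.0, 0.906, 0.423, 0.0]
ft_force: [-0.6, -0.1, -1.7]
opening: 31.7
grip_force: 60.0
```

```bash
python3 st.py
```

```text
[579.1  48.4 155.6] yaw 50.04 [-0.6 -0.1 -1.7] [-0.08   0.002 -0.006] 0.59 11.0333
```

Still no turning moment after 45°, so I need to look.

```bash
python3 - <<'E'
from h import *
import pickle
s=r.sense();t=cam('side');w=cam('wrist');pickle.dump((s,t,w),open('w5.pkl','wb'))
a=cv2.resize(t['color'][160:220,215:285,::-1],(560,480),interpolation=cv2.INTER_CUBIC)
b=w['color'][60:300,136:376,::-1]
o=np.zeros((480,800,3),np.uint8);o[:,:560]=a;o[:240,560:]=b
q=pickle.load(open('w4.pkl','rb'))[1]
o[240:,560:]=cv2.resize(q['color'][170:215,230:275,::-1],(240,240),interpolation=cv2.INTER_CUBIC)
cv2.imwrite('pics/m5.png',o)
T=s['ee_pos'];M=rot(s['ee_rot']);
for zz in(-30,50,80,90,100,107.6):print(zz,[(a-b+.4)*8 for a,b in zip(proj(t,T+M@np.array([-2.7,0,zz])),(215,160))])
E
```

```text
-30 [np.float64(299.5214597866565), np.float64(128.557046282837)]
50 [np.float64(300.27356110992395), np.float64(285.69206094682676)]
80 [np.float64(300.5370566407875), np.float64(340.7436515041665)]
90 [np.float64(300.622801153976), np.float64(358.6580799467287)]
100 [np.float64(300.70753282231493), np.float64(376.3608967548416)]
107.6 [np.float64(300.7712624924547), np.float64(389.675808379276)]
```

View pics/m5.png

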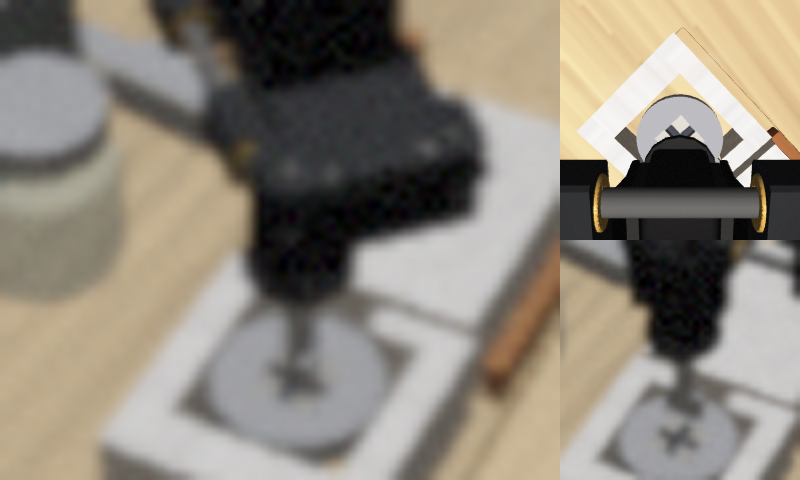

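The side view shows the cross still aligned with the jig and the tip just above the disc, so the blade was never in the slot. I turn back and go further down.

Call:
jog_arm(commands=[[-0.0003,0.0002,0,6,0.02],[-0.0003,0.0002,0,6,0.02],[-0.0003,0.0001,0,6,0.02],[-0.0003,0.0001,0,6,0.02],[-0.0003,0.0001,0,6,0.02],[-0.0003,0.0001,0,6,0.02],[-0.0003,0,0,6,0.02],[-0.0001,0,0,2.7,0.02]])

```text
clock: 11.8
ee_pos: [576.7, 49.3, 155.6]
ee_rot: [-0.0, 0.675, 0.738, -0.0]
ft_force: [0.6, 1.0, -2.0]
opening: 31.8
grip_force: 60.0
```

Call:
jog_arm(commands=[[0,0,-0.0015,0,0.02],[0,0,0,0,0.02]])

```text
clock: 11.97
ee_pos: [576.7, 49.3, 153.8]
ee_rot: [-0.0, 0.678, 0.735, -0.0]
ft_force: [0.2, -1.3, -1.6]
opening: 31.6
grip_force: 60.0
```

Call:
jog_arm(commands=[[0,0,-0.0015,0,0.02],[0,0,0,0,0.02]])

```text
clock: 12.13
ee_pos: [576.7, 49.3, 152.3]
ee_rot: [-0.0, 0.678, 0.735, -0.0]
ft_force: [0.2, 0.2, -2.5]
opening: 31.7
grip_force: 60.0
```

Call:
jog_arm(commands=[[0,0,-0.0015,0,0.02],[0,0,0,0,0.02]])

```text
clock: 12.3
ee_pos: [576.7, 49.3, 150.8]
ee_rot: [-0.0, 0.678, 0.735, -0.0]
ft_force: [-0.2, 0.3, -1.8]
opening: 31.5
grip_force: 60.0
```

Call:
jog_arm(commands=[[0,0,-0.0015,0,0.02],[0,0,0,0,0.02]])

```text
clock: 12.47
ee_pos: [576.7, 49.3, 149.3]
ee_rot: [-0.0, 0.678, 0.735, -0.0]
ft_force: [-0.0, 0.3, -1.6]
opening: 31.7
grip_force: 60.0
```

Call:
jog_arm(commands=[[0,0,-0.0015,0,0.02],[0,0,0,0,0.02]])

```text
clock: 12.63
ee_pos: [576.7, 49.3, 147.8]
ee_rot: [-0.0, 0.678, 0.735, -0.0]
ft_force: [-0.9, 0.2, -1.3]
opening: 31.7
grip_force: 60.0
```

Call:
jog_arm(commands=[[0,0,-0.0015,0,0.02],[0,0,0,0,0.02]])

```text
clock: 12.8
ee_pos: [576.7, 49.3, 146.3]
ee_rot: [-0.0, 0.678, 0.735, -0.0]
ft_force: [-0.5, 0.3, -1.7]
opening: 31.7
grip_force: 60.0
```

```bash
python3 st.py
```

```text
[576.7  49.3 146.3] yaw 94.66 [-0.5  0.3 -1.7] [ 0.011 -0.135  0.032] -0.19 12.8
```

```bash
python3 - <<'E'
from h import *
import pickle
w3=pickle.load(open('w3.pkl','rb'))[0];w5=pickle.load(open('w5.pkl','rb'))[2];w6=cam('wrist');t=cam('side');s=r.sense()
pickle.dump((s,t,w6),open('w6.pkl','wb'))
for w in(w3,w5,w6):
    g=cv2.cvtColor(w['color'],cv2.COLOR_RGB2GRAY)
    print(g[150:240:2,256])
# edge extents of flange per row
    for v in(205,210,215):
        row=g[v,200:312];d=np.where(row<70)[0];print(v,200+d.min(),200+d.max(),end='; ')
    print()
g=cv2.cvtColor(t['color'],cv2.COLOR_RGB2GRAY)
u,v=proj(t,s['ee_pos']+np.array([0,-2.7,-107.6]));print(u,v)
print(g[188:222,240:266])
E
```

```text
[145 147 150 156 156 156 155 157 156 232 232 233 232 232 233 230  50  48
  50  47  45  45  45  13  54  52  52  53  52  51   9  12  11   9  11   8
  10   7  13  10  10  10   9  10  13]
205 229 281; 210 226 284; 215 223 288; 
[226 225 100 106 188 189 189 190 190 190 189 189 191 225 225 225 224 224
 224 223 223 215  78   9  49  48  50  48  49  47   9   6   5   6   8   6
   9   9   6   8   6  10   7   8   8]
205 230 281; 210 226 285; 215 223 288; 
[245 244 244 135  82 192 190 190 190 190 190 190 190 190 190 190 190 191
 108  83  82  82  79  12  49  48  47  48  48  46  10  10  10   7   8   8
   7   6   9   9   9  11   5   9  11]
205 230 281; 210 226 285; 215 223 288; 
252.34386523270663 210.40786219979987
[[174 164 132  74  33  11  12  11  17  16  13  19  14  18   7  22   9   2
   11  34  99 163 199 205 204 203]
 [176 168 144  98  70  45  22  13  18  12   9  14  18   0   8  20  18  17
    7  43 102 165 199 205 206 206]
 [174 171 157 139 124  89  45  18   5  17  17  15  19  17   7  16  20   4
   16  60 129 180 202 205 207 207]
 [174 170 163 166 163 127  66  24   3  10  21  17   2   7  17  
[... 2616 characters left out ...]
21 110 101
  104 139 182 202 207 208 205 195]
 [205 206 208 206 205 202 199 194 177 159 145 132 111 103  98  91  86  94
  124 166 195 205 206 206 201 180]
 [206 206 208 208 206 206 207 203 198 193 187 171 149 126 110 110 118 137
  166 191 202 203 204 201 187 151]
 [205 206 205 205 206 206 206 205 204 202 200 197 191 177 163 166 168 176
  192 201 203 204 202 192 166 122]
 [193 197 201 205 206 206 204 203 203 204 202 205 204 202 199 197 197 198
  203 205 205 203 196 180 140 102]
 [152 168 181 194 202 204 202 201 202 203 204 206 206 207 206 207 207 205
  205 205 206 201 187 157 113  95]
 [113 122 138 159 179 189 191 197 200 203 205 207 207 206 207 207 209 207
  206 208 205 197 168 125  99  97]]
```

```bash
python3 - <<'E'
from h import *
import pickle
from scipy.optimize import least_squares
for f in('w3.pkl','w5.pkl','w6.pkl'):
    a=pickle.load(open(f,'rb'));s=a[0] if f!='w3.pkl' else a[1];w=a[2] if f!='w3.pkl' else a[0]
    g=cv2.cvtColor(w['color'],cv2.COLOR_RGB2GRAY).astype(int);M=rot(s['ee_rot']);T=s['ee_pos']
    # inner band boundary dark rim -> top face (45..55): use outer outline of dark rim per row
    pts=[]
    for v in range(204,218):
        d=np.where(g[v,200:312]<65)[0];pts+=[(200+d.min()-.5,v),(200+d.max()+.5,v)]
    e=M.T@(np.array(w['eye'])-T);D=M.T@rot(w['orientation'])
    def res(p):
        o=[]
        for u,v in pts:
            d=D@np.array([(u-w['cx'])/w['fx'],(v-w['cy'])/w['fy'],1]);q=e+d*(p[2]-e[2])/d[2];o.append(np.hypot(q[0]-p[0],q[1]-p[1])-22)
        return o
    r_=least_squares(res,[-3,2,36],loss='soft_l1');print(f,r_.x.round(2),r_.cost.round(2),e.round(1))
s,t,w=pickle.load(open('w6.pkl','rb'));g=cv2.cvtColor(t['color'],cv2.COLOR_RGB2GRAY)
for h in(38,28,20):
    ax=s['ee_pos']+np.array([0,-2.7,-h]);th=np.linspace(0,2*np.pi,73);P=[proj(t,ax+22*np.array([np.cos(a),np.sin(a),0])) for a in th];P=np.array(P);print(h,P[:,1].max().round(1),P[:,0].min().round(1),P[:,0].max().round(1))
s5,t5,_=pickle.load(open('w5.pkl','rb'));g5=cv2.cvtColor(t5['color'],cv2.COLOR_RGB2GRAY)
print('bottom rows now/w5',[int(x) for x in g[190:212,252]],[int(x) for x in g5[184:212,252]],s5['ee_pos'][2])
E
```

```text
w3.pkl [-3.95  2.13 40.24] 0.69 [  69.3    1.2 -149.9]
w5.pkl [-3.3   0.24 39.05] 0.37 [  69.4   -0.2 -148.2]
w6.pkl [-3.72  0.88 39.13] 0.37 [  69.2    0.6 -148.1]
38 200.2 244.8 259.7
28 197.8 244.8 259.7
20 195.9 244.7 259.8
bottom rows now/w5 [19, 2, 18, 12, 4, 16, 16, 24, 36, 37, 56, 72, 79, 75, 77, 73, 77, 82, 109, 141, 156, 160] [32, 18, 21, 18, 19, 25, 9, 15, 7, 3, 21, 24, 24, 31, 59, 75, 79, 76, 77, 80, 102, 111, 86, 78, 88, 122, 148, 157] 155.60311494612702
```

```bash
python3 - <<'E'
from h import *
import pickle
s5,t5,w5=pickle.load(open('w5.pkl','rb'));s6,t6,w6=pickle.load(open('w6.pkl','rb'));_,t4,_=pickle.load(open('w4.pkl','rb'))
for t in(t4,t5,t6):
    g=cv2.cvtColor(t['color'],cv2.COLOR_RGB2GRAY);print(g[196:213,245:260])
g=cv2.cvtColor(w5['color'],cv2.COLOR_RGB2GRAY);print(g[166:200:2,222:292:3])
s=s6;p=proj(t6,s['ee_pos']+np.array([0,-2.7,-107.6+17]));print(p,proj(t6,(577,47,56)))
E
```

```text
[[196 181 164 173 184 173 136  89  73  81  98 102 105 115 126]
 [180 148 123 129 140 138 112  84  75  84  96 105 102 101 103]
 [154 116 104 105 104  95  83  77  77  93 111 113 105 101 100]
 [129 111 118 124 115  88  75  75  79  94 115 121 112 105 104]
 [128 135 142 148 132  95  79  79  77  85  92 111 124 129 119]
 [151 155 157 154 140 118  99  85  79  77  81 107 139 148 142]
 [157 159 161 160 151 143 132 117 101  90  89 115 145 155 154]
 [159 158 160 159 157 155 151 144 127 115 118 131 152 159 158]
 [160 159 158 154 150 154 153 142 125 132 144 151 157 159 158]
 [159 158 153 138 121 131 135 115 100 123 147 156 159 161 161]
 [159 158 153 134 106  98  97  89  96 124 146 158 160 159 159]
 [160 158 154 148 127  96  80  90  99 112 135 153 161 160 161]
 [160 160 161 153 140 103  98 114 115 107 120 146 157 157 161]
 [160 160 160 155 140 115 119 141 145 137 139 154 160 159 161]
 [159 159 161 158 153 140 140 153 155 153 155 157 160 161 160]
 [158 160 161 159 159 155 157 158 156 153 158 160 159 158 161]
 [158 159 160 159 158 161 160 159 158 159 156 159 159 158 155]]
[[187 144  84  41  31  26  2
[... 3262 characters left out ...]
83  79 221 223 223 212  80  90 189 189
  189 189 190 189 187 189]
 [189 190 189 191 189 189 205  45  84  82  94 223 216  81  84  82 121 190
  187 188 190 189 190 191]
 [190 190 188 190 188 209 222  67  65  85  79 210  80  82  86  48 126 201
  189 189 189 189 189 189]
 [190 189 190 190 192 220 222 219  45  85  82  78  76  86  63  71 221 221
  189 190 190 188 190 190]
 [189 188 189 189 220 221 220 211  58   9   8  11  14   7  27 214 218 221
  213 189 189 189 189 190]
 [190 189 188 219 220 220  99   9  14  25  41  49  48  24  16  11  25 217
  220 191 189 190 189 190]]
(np.float64(252.3269461126584), np.float64(206.70379420232675)) (np.float64(252.20006928372817), np.float64(206.74217052992202))
```

The images indicate the tip is now at the level of the disc top, over the cross and aligned with it. I carry on down gently, watching the force.

Call:
jog_arm(commands=[[0,0,-0.001,0,0.02],[0,0,0,0,0.02]])

```text
clock: 13.07
ee_pos: [576.9, 49.3, 145.6]
ee_rot: [0.0, 0.678, 0.735, 0.0]
ft_force: [-0.3, -0.7, -1.4]
opening: 31.6
grip_force: 60.0
```

Call:
jog_arm(commands=[[0,0,-0.001,0,0.02],[0,0,0,0,0.02]])

```text
clock: 13.23
ee_pos: [577.0, 49.3, 145.5]
ee_rot: [0.0, 0.678, 0.735, 0.0]
ft_force: [-0.3, 0.7, 4.2]
opening: 31.5
grip_force: 60.0
```

Call:
jog_arm(commands=[[0,0,-0.001,0,0.02],[0,0,0,0,0.02]])

```text
clock: 13.4
ee_pos: [577.0, 49.3, 145.4]
ee_rot: [0.0, 0.678, 0.735, 0.0]
ft_force: [-3.1, 0.2, 9.9]
opening: 31.7
grip_force: 60.0
```

Call:
jog_arm(commands=[[0,0,-0.001,0,0.02],[0,0,0,0,0.02]])

```text
clock: 13.57
ee_pos: [577.1, 49.3, 145.4]
ee_rot: [0.0, 0.678, 0.735, 0.0]
ft_force: [-3.9, 0.5, 15.1]
opening: 31.3
grip_force: 60.0
```

Contact at TCP z=145.5 puts the tip at 45.9 mm, which is the slot floor. I had counted 8 mm too much tool length. I relieve the pressure and turn.

Call:
jog_arm(commands=[[0,0,0.0035,0,0.02],[0.0001,0,0,-3,0.02],[0.0002,0,0,-4,0.02],[0.0002,0,0,-4,0.02],[0.0002,0,0,-4,0.02],[0,0,0,0,0.02]])

```text
clock: 14.07
ee_pos: [578.0, 49.7, 146.3]
ee_rot: [0.0, 0.768, 0.64, 0.001]
ft_force: [0.2, 1.0, 0.6]
opening: 31.9
grip_force: 60.0
```

```bash
python3 st.py
```

```text
[578.   49.7 146.3] yaw 79.58 [0.2 1.  0.6] [ 0.399 -0.17   0.041] 0.07 14.0667
```

Call:
jog_arm(commands=[[0.0002,0,0,-5,0.02],[0.0002,-0.0001,0,-5,0.02],[0.0002,-0.0001,0,-5,0.02],[0.0002,-0.0001,0,-5,0.02],[0,0,0,0,0.02]])

```text
clock: 14.48
ee_pos: [578.9, 49.3, 146.3]
ee_rot: [0.0, 0.868, 0.497, 0.001]
ft_force: [0.6, 1.1, -0.1]
opening: 31.7
grip_force: 60.0
```

```bash
python3 st.py
```

```text
[578.9  49.3 146.3] yaw 59.65 [ 0.6  1.1 -0.1] [ 0.443 -0.268 -0.007] 0.42 14.4833
```

Call:
jog_arm(commands=[[0.0002,-0.0002,0,-5,0.02],[0.0002,-0.0002,0,-5,0.02],[0.0002,-0.0002,0,-5,0.02],[0.0001,-0.0002,0,-5,0.02],[0,0,0,0,0.02]])

```text
clock: 14.9
ee_pos: [579.8, 48.6, 146.3]
ee_rot: [-0.0, 0.94, 0.34, 0.001]
ft_force: [1.6, 3.4, 0.3]
opening: 31.3
grip_force: 60.0
```

```bash
python3 st.py
```

```text
[579.8  48.6 146.3] yaw 39.74 [1.6 3.4 0.3] [ 0.587 -0.29  -0.009] 0.77 14.9
```

```bash
python3 - <<'E'
from h import *
import pickle
w=cam('wrist');t=cam('side');pickle.dump((r.sense(),t,w),open('w7.pkl','wb'))
g=cv2.cvtColor(w['color'],cv2.COLOR_RGB2GRAY);print(g[166:200:2,222:292:3])
E
```

```text
[[227 213 134 138 191 191 189 191 190 191 189 192 190 191 190 192 191 190
  190 186  71 240 243 242]
 [217 203 139 192 191 190 190 189 192 191 192 190 191 190 190 191 191 192
  190 190 187 153 240 242]
 [217  85 190 190 190 191 191 190 190 190 190 191 191 190 190 190 192 191
  191 190 190 157 221 241]
 [142 191 191 191 190 190 191 190 191 190 192 191 191 191 190 190 191 191
  191 190 191 191 105 225]
 [191 191 191 190 190 189 191 190 190 190 192 192 192 191 190 191 191 191
  190 190 191 191 188 222]
 [189 191 191 190 190 190 191 191 191 191 190 191 191 191 190 189 190 190
  191 190 190 190 191 137]
 [191 190 190 190 189 191 191 191 189 191 191 191 191 191 190 191 191 192
  192 191 190 190 190 190]
 [191 191 191 191 190 191 192 190 191 190 190 191 191 191 191 190 190 190
  191 192 191 190 190 190]
 [190 190 190 190 191 190 190 190 191 190 192 191 192 190 191 191 189 191
  191 190 190 190 189 190]
 [191 190 191 191 190 191 191 190 190 191 190 190 191 193 193 189 211 191
  189 190 191 191 190 191]
 [190 191 191 190 191 191 191 192 194 191 184 159 196 224 224 224 224 190
  190 190 192 190 189 190]
 [190 191 191 192 192 222 224 223 224 137  84  80 101 225 224 224 223 192
  191 191 190 190 191 191]
 [191 190 191 191 191 223 222 223 223 180  85  79  99 223 224 224 223 200
  191 192 190 190 191 190]
 [191 191 190 190 191 222 223 222 222 217  86  81  91 224 223 223 223 206
  190 192 191 191 190 191]
 [190 190 190 190 190 221 223 222 223 219  83  56  86 219 224 223 223 206
  189 190 190 190 190 190]
 [192 190 191 191 190 221 220 214 103  10   9  10  11  10  63 214 219 214
  190 190 190 190 191 189]
 [190 190 191 191 191 220  49  10  16  32  48  50  48  32  14  10  13 184
  190 190 191 190 191 191]]
```

Call:
jog_arm(commands=[[0.0001,-0.0001,0,-5,0.02],[0.0001,-0.0001,0,-5,0.02],[0.0001,-0.0001,0,-5,0.02],[0,0,0,0,0.02]])

```text
clock: 15.33
ee_pos: [580.2, 47.9, 146.2]
ee_rot: [0.0, 0.977, 0.214, 0.001]
ft_force: [1.5, 2.5, -0.1]
opening: 31.6
grip_force: 60.0
```

```bash
python3 - <<'E'
exec(open('st.py').read())
import pickle
s1=pickle.load(open('s1.pkl','rb'));t=cam('side');pickle.dump(t,open('t8.pkl','wb'))
g0,g1=[cv2.cvtColor(x['color'],cv2.COLOR_RGB2GRAY).astype(float) for x in(s1,t)]
# dark seam line profile along jig direction at right half of panel/board (y_jig=-30)
u=np.array([-.082,.9966]);n=np.array([.9966,.082])
for lat in(-40,-35,-30):
  for g,c in((g0,s1),(g1,t)):
    pr=[]
    for q in np.arange(-75,-35,2.):
        p=np.array([577,47])+u*q+n*lat;a=proj(c,(p[0],p[1],56));pr.append(int(cv2.remap(g.astype(np.float32),np.array([[a[0]]],np.float32),np.array([[a[1]]],np.float32),1)[0,0]))
    print(lat,pr)
  # -x end of board
  for g,c in((g0,s1),(g1,t)):
    pr=[]
    for q in np.arange(-200,-150,2.):
        p=np.array([577,47])+u*q+n*lat;a=proj(c,(p[0],p[1],56));pr.append(int(cv2.remap(g.astype(np.float32),np.array([[a[0]]],np.float32),np.array([[a[1]]],np.float32),1)[0,0]))
    print('end',pr)
E
```

```text
[580.2  47.9 146.2] yaw 24.75 [ 1.5  2.5 -0.1] [ 0.579 -0.491  0.07 ] 1.03 15.3333
-40 [198, 198, 198, 198, 198, 198, 197, 197, 193, 189, 180, 168, 157, 165, 176, 186, 194, 198, 198, 198]
-40 [202, 202, 201, 201, 201, 201, 201, 201, 197, 193, 184, 172, 160, 169, 179, 189, 197, 202, 202, 202]
end [163, 163, 163, 163, 162, 162, 162, 163, 164, 166, 168, 170, 174, 179, 185, 189, 192, 193, 193, 194, 193, 193, 193, 194, 195]
end [168, 168, 168, 167, 167, 167, 167, 167, 168, 170, 171, 172, 178, 183, 188, 192, 196, 197, 197, 197, 197, 198, 198, 199, 199]
-35 [200, 200, 199, 199, 198, 198, 198, 197, 196, 190, 181, 170, 163, 160, 171, 184, 192, 195, 196, 193]
-35 [202, 202, 202, 202, 202, 202, 201, 201, 200, 194, 184, 172, 166, 164, 174, 187, 195, 198, 199, 197]
end [166, 166, 166, 165, 165, 165, 165, 167, 168, 169, 171, 173, 176, 181, 186, 192, 193, 194, 194, 194, 194, 195, 195, 196, 196]
end [171, 170, 170, 170, 170, 171, 171, 171, 171, 172, 174, 177, 180, 185, 190, 195, 196, 196, 197, 197, 198, 198, 198, 199, 199]
-30 [198, 198, 198, 198, 198, 199, 199, 200, 197, 192, 182, 169, 156, 162, 172, 183, 190, 194, 191, 186]
-30 [202, 202, 202, 203, 202, 202, 203, 204, 201, 197, 187, 174, 161, 167, 176, 186, 193, 197, 195, 191]
end [168, 168, 167, 166, 166, 167, 168, 169, 171, 171, 172, 173, 177, 183, 188, 191, 194, 194, 194, 193, 194, 195, 196, 196, 196]
end [172, 171, 170, 170, 170, 171, 172, 173, 173, 174, 176, 179, 182, 187, 191, 194, 197, 198, 198, 198, 198, 199, 200, 200, 199]
```

Call:
jog_arm(commands=[[0,-0.0001,0,-5,0.02],[0,-0.0001,0,-5,0.02],[0,-0.0001,0,-5,0.02],[0,0,0,0,0.02]])

```text
clock: 15.72
ee_pos: [580.3, 47.3, 146.3]
ee_rot: [0.0, 0.996, 0.085, 0.001]
ft_force: [2.6, 1.9, -0.1]
opening: 31.4
grip_force: 60.0
```

```bash
cat > bd.py <<'E'
exec(open('st.py').read())
import pickle
s1=pickle.load(open('s1.pkl','rb'));t=cam('side')
u=np.array([-.082,.9966]);n=np.array([.9966,.082])
def prof(c,qs):
    g=cv2.cvtColor(c['color'],cv2.COLOR_RGB2GRAY).astype(np.float32);o=[]
    for q in qs:
        a=np.array([proj(c,(*(np.array([577,47])+u*q+n*l),56)) for l in(-44,-40,-36,-32,-28)],np.float32);o.append(cv2.remap(g,a[:,:1],a[:,1:],1).mean())
    return np.array(o)
qs=np.arange(-200,-150,1.);a,b=prof(s1,qs),prof(t,qs)
n_=lambda p:np.interp((p[:5].mean()+p[-5:].mean())/2,np.maximum.accumulate(p),qs)
print('board end shift',n_(b)-n_(a));print(prof(t,np.arange(-75,-35,3.)).astype(int))
E
python3 bd.py
```

```text
[580.3  47.3 146.3] yaw 9.8 [ 2.6  1.9 -0.1] [ 0.346 -0.648  0.098] 1.29 15.7167
board end shift 0.16660160328427764
[202 202 202 203 202 201 195 179 164 170 189 198 200 195]
```

Call:
jog_arm(commands=[[0.0001,-0.0002,0,-4,0.02],[0.0001,-0.0002,0,-4,0.02],[0.0001,-0.0002,0,-4,0.02],[0,0,0,0,0.02]])

```text
clock: 16.1
ee_pos: [580.4, 46.6, 146.3]
ee_rot: [0.0, 1.0, -0.019, 0.001]
ft_force: [2.2, 0.1, -1.0]
opening: 31.5
grip_force: 60.0
```

```bash
python3 bd.py
```

```text
[580.4  46.6 146.3] yaw -2.16 [ 2.2  0.1 -1. ] [ 0.265 -0.716  0.094] 1.5 16.1
board end shift 1.919762384810923
[203 203 203 203 203 202 196 181 165 172 189 199 200 195]
```

Call:
jog_arm(commands=[[0,-0.0002,0,-4,0.02],[0,-0.0002,0,-4,0.02],[0,-0.0002,0,-4,0.02],[0,0,0,0,0.02]])

```text
clock: 16.48
ee_pos: [580.3, 46.0, 146.3]
ee_rot: [0.0, 0.992, -0.123, 0.001]
ft_force: [3.1, 0.4, -0.4]
opening: 31.7
grip_force: 60.0
```

```bash
python3 bd.py
```

```text
[580.3  46.  146.3] yaw -14.18 [ 3.1  0.4 -0.4] [ 0.174 -0.769  0.212] 1.71 16.4833
board end shift 2.0222764707429803
[203 203 203 203 204 204 201 191 177 176 190 199 200 195]
```

Call:
jog_arm(commands=[[-0.0001,-0.0002,0,-4,0.02],[-0.0001,-0.0002,0,-4,0.02],[0,0,0,0,0.02]])

```text
clock: 16.78
ee_pos: [580.2, 45.6, 146.3]
ee_rot: [0.0, 0.981, -0.192, 0.001]
ft_force: [3.9, 0.9, -1.0]
opening: 31.7
grip_force: 60.0
```

```bash
python3 bd.py
```

```text
[580.2  45.6 146.3] yaw -22.19 [ 3.9  0.9 -1. ] [ 0.118 -0.91   0.171] 1.85 16.7833
board end shift 3.6199185838627557
[203 203 203 203 203 203 203 197 186 183 193 200 201 196]
```

Call:
jog_arm(commands=[[0,-0.0002,0,-3,0.02],[0,-0.0001,0,-3,0.02],[0,0,0,0,0.02]])

```text
clock: 17.08
ee_pos: [580.1, 45.4, 146.3]
ee_rot: [0.0, 0.97, -0.243, 0.001]
ft_force: [3.5, -0.2, -0.8]
opening: 31.6
grip_force: 60.0
```

```bash
python3 bd.py
```

```text
[580.1  45.4 146.3] yaw -28.18 [ 3.5 -0.2 -0.8] [ 0.002 -0.952  0.183] 1.95 17.0833
board end shift 2.8205331108211453
[203 203 203 203 204 204 203 197 187 183 192 199 200 195]
```

Call:
jog_arm(commands=[[0,-0.0001,0,-2,0.02],[0,-0.0001,0,-2,0.02],[0,0,0,0,0.02]])

```text
clock: 17.38
ee_pos: [580.0, 45.2, 146.3]
ee_rot: [0.0, 0.961, -0.277, 0.001]
ft_force: [3.4, -0.3, -1.0]
opening: 31.5
grip_force: 60.0
```

```bash
python3 bd.py
```

```text
[580.   45.2 146.3] yaw -32.18 [ 3.4 -0.3 -1. ] [ 0.005 -0.946  0.266] 2.02 17.3833
board end shift 3.5106328800740414
[203 203 203 203 204 203 202 197 187 184 193 200 200 195]
```

Call:
jog_arm(commands=[[0,-0.0001,0,-2,0.02],[0,0,0,0,0.02]])

```text
clock: 17.6
ee_pos: [580.0, 45.1, 146.3]
ee_rot: [0.0, 0.956, -0.294, 0.001]
ft_force: [3.7, -0.2, -0.0]
opening: 31.6
grip_force: 60.0
```

```bash
python3 bd.py
```

```text
[580.   45.1 146.3] yaw -34.23 [ 3.7 -0.2 -0. ] [-0.129 -1.044  0.242] 2.05 17.6
board end shift 4.10807290912129
[203 203 203 203 203 203 203 200 192 187 194 200 201 196]
```

Call:
jog_arm(commands=[[0,-0.0001,0,-2,0.02],[0,0,0,0,0.02]])

```text
clock: 17.82
ee_pos: [579.9, 45.0, 146.3]
ee_rot: [0.0, 0.95, -0.311, 0.001]
ft_force: [3.9, -0.1, 0.1]
opening: 31.8
grip_force: 60.0
```

```bash
python3 bd.py
```

```text
[579.9  45.  146.3] yaw -36.25 [ 3.9 -0.1  0.1] [-0.148 -1.034  0.215] 2.09 17.8167
board end shift 4.387098422470899
[203 203 203 203 204 204 203 200 193 188 194 200 200 196]
```

Call:
jog_arm(commands=[[0,-0.0001,0,-2,0.02],[0,0,0,0,0.02]])

```text
clock: 18.03
ee_pos: [579.8, 44.9, 146.2]
ee_rot: [0.0, 0.945, -0.328, 0.001]
ft_force: [4.8, -1.0, -0.6]
opening: 31.6
grip_force: 60.0
```

```bash
python3 bd.py
```

```text
[579.8  44.9 146.2] yaw -38.25 [ 4.8 -1.  -0.6] [-0.195 -1.031  0.318] 2.12 18.0333
board end shift 4.221171579803524
[203 203 203 203 204 204 203 200 195 192 196 200 200 195]
```

Call:
jog_arm(commands=[[0.0003,0,0,-2,0.02],[0,0,0,0,0.02]])

```text
clock: 18.25
ee_pos: [579.9, 44.9, 146.3]
ee_rot: [0.0, 0.939, -0.344, 0.0]
ft_force: [4.0, -1.7, 1.0]
opening: 31.5
grip_force: 60.0
```

```bash
python3 bd.py
```

```text
[579.9  44.9 146.3] yaw -40.23 [ 4.  -1.7  1. ] [-0.429 -0.953  0.444] 2.16 18.25
board end shift 4.481739822873777
[203 203 203 203 203 204 204 201 195 192 196 201 201 196]
```

Call:
jog_arm(commands=[[0.0002,0,0,-1.5,0.02],[0,0,0,0,0.02]])

```text
clock: 18.47
ee_pos: [579.9, 44.8, 146.2]
ee_rot: [0.0, 0.934, -0.356, 0.0]
ft_force: [2.7, -1.8, 1.5]
opening: 32.3
grip_force: 60.0
```

```bash
python3 bd.py
```

```text
[579.9  44.8 146.2] yaw -41.73 [ 2.7 -1.8  1.5] [-0.558 -0.842  0.523] 2.19 18.4667
board end shift 4.431138027035757
[203 203 203 204 204 204 204 201 196 192 196 200 201 195]
```

Call:
jog_arm(commands=[[0,0,0,-1,0.02],[0,0,0,0,0.02]])

```text
clock: 18.68
ee_pos: [579.8, 44.8, 146.2]
ee_rot: [0.0, 0.931, -0.365, 0.0]
ft_force: [2.6, -4.3, 1.8]
opening: 31.5
grip_force: 60.0
```

```bash
python3 bd.py
```

```text
[579.8  44.8 146.2] yaw -42.81 [ 2.6 -4.3  1.8] [-0.684 -0.76   0.469] 2.2 18.6833
board end shift 4.351874604893339
[203 203 203 203 203 203 204 202 196 192 196 200 201 196]
```

Call:
jog_arm(commands=[[0,-0.0003,0,-1.2,0.02],[0,0,0,0,0.02]])

```text
clock: 18.9
ee_pos: [579.8, 44.7, 146.2]
ee_rot: [0.0, 0.927, -0.375, -0.0]
ft_force: [2.9, -3.3, 3.5]
opening: 31.6
grip_force: 60.0
```

```bash
python3 bd.py
```

```text
[579.8  44.7 146.2] yaw -44.08 [ 2.9 -3.3  3.5] [-0.707 -0.711  0.579] 2.23 18.9
board end shift 4.573883299629557
[202 203 203 203 203 204 204 201 196 191 195 199 200 195]
```

The board is home and the moment is 0.58 N m, so it is tight. I ease back, withdraw and return to the rack.

Call:
jog_arm(commands=[[0,0,0,4,0.02],[0,0,0,0,0.02],[0,0,0.005,0,0.02],[0,0,0.01,0,0.02],[0,0,0.03,0,0.02],[0,0,0.03,0,0.02],[0,0,0.03,0,0.02],[0,0,0,0,0.02]])

```text
clock: 19.62
ee_pos: [580.4, 46.1, 255.4]
ee_rot: [-0.002, 0.939, -0.344, 0.001]
ft_force: [0.6, -0.6, -0.0]
opening: 31.8
grip_force: 60.0
```

Call:
jog_arm(commands=[[-0.01,0.026,0,7,0.02],[-0.01,0.026,0,7,0.02],[-0.01,0.026,0,7,0.02],[-0.01,0.026,0,7,0.02],[-0.01,0.026,0,7,0.02],[-0.01,0.026,0,7,0.02],[-0.01,0.026,0,7,0.02],[-0.0112,0.0274,0,7,0.02]])

```text
clock: 20.28
ee_pos: [494.4, 255.3, 248.5]
ee_rot: [-0.001, 0.99, 0.14, -0.005]
ft_force: [0.9, 0.0, -1.7]
opening: 31.3
grip_force: 60.0
```

Call:
jog_arm(commands=[[0,0,0,7,0.02],[0,0,0,7,0.02],[0,0,0,7,0.02],[0,0,0,7,0.02],[0,0,0,7,0.02],[0,0,0,7,0.02],[0,0,0,7,0.02],[0,0,0,7,0.02]])

```text
clock: 20.95
ee_pos: [494.7, 254.3, 248.4]
ee_rot: [-0.003, 0.808, 0.589, -0.004]
ft_force: [0.3, -0.4, -1.6]
opening: 31.7
grip_force: 60.0
```

Call:
jog_arm(commands=[[0,0,0,7,0.02],[0,0,0,7,0.02],[0,0,0,7,0.02],[0,0,0,0,0.02],[0,0,0,0,0.02],[0,0,0,0,0.02]])

```text
clock: 21.45
ee_pos: [497.1, 254.3, 249.8]
ee_rot: [-0.002, 0.69, 0.724, -0.002]
ft_force: [-0.2, -0.6, -1.6]
opening: 31.6
grip_force: 60.0
```

```bash
python3 - <<'E'
exec(open('bd.py').read())
w=cam('wrist');s=r.sense();pickle.dump((s,w),open('w9.pkl','wb'))
g=cv2.cvtColor(w['color'],cv2.COLOR_RGB2GRAY);w3=pickle.load(open('w3.pkl','rb'))[0];g3=cv2.cvtColor(w3['color'],cv2.COLOR_RGB2GRAY)
for q in(g3,g):
    print([(v,200+np.where(q[v,200:312]<65)[0][[0,-1]]) for v in(204,208,212,216)],q[188:216:2,256])
print(g[160:200:3,251],g[180,226:280:2])
E
```

```text
[497.1 254.3 249.8] yaw 92.75 [-0.2 -0.6 -1.6] [ 0.018 -0.105  0.018] 0.22 21.45
board end shift 4.38057657772319
[55 57 59 56 53 52 51 50 51 50 50 50 49 50]
[(204, array([230, 279])), (208, array([227, 283])), (212, array([225, 286])), (216, array([222, 288]))] [47 45 45 45 13 54 52 52 53 52 51  9 12 11]
[(204, array([230, 280])), (208, array([227, 283])), (212, array([225, 286])), (216, array([222, 288]))] [ 45  45  99 140  13  53  53  53  52  52  49  11   9   8]
[137 141 232 232 232 232  92  47  49  44  47 136  10  54] [136 135 131 136 142 142 140  94  44  48  51  49  49  49  51  49  48  47
  47  48  47  64 145 146 146 145 149]
```

Call:
jog_arm(commands=[[0.0004,0,-0.03,0.5,0.02],[0,0,-0.03,0,0.02],[0,0,-0.012,0,0.02],[0,0,0,0,0.02],[0,0,0,0,0.02],[0,0,0,0,0.02]])

```text
clock: 22.05
ee_pos: [500.1, 254.6, 180.1]
ee_rot: [0.0, 0.686, 0.728, 0.001]
ft_force: [0.3, -0.2, -1.3]
opening: 31.8
grip_force: 60.0
```

Call:
jog_arm(commands=[[-0.002,0.0003,0,0,0.02],[0,0,0,0,0.02],[0,0,0,0,0.02]])

```text
clock: 22.3
ee_pos: [497.5, 254.8, 180.1]
ee_rot: [0.0, 0.685, 0.728, 0.001]
ft_force: [-0.0, 0.5, -1.8]
opening: 32.0
grip_force: 60.0
```

Call:
jog_arm(commands=[[0,0,-0.008,0,0.02],[0,0,-0.005,0,0.02],[0,0,-0.003,0,0.02],[0,0,0,0,0.02]])

```text
clock: 22.63
ee_pos: [496.4, 254.3, 161.9]
ee_rot: [-0.001, 0.685, 0.728, -0.001]
ft_force: [-0.3, 1.0, -2.1]
opening: 31.5
grip_force: 60.0
```

Call:
jog_arm(commands=[[0,0,-0.012,0,0.02],[0,0,-0.012,0,0.02],[0,0,-0.012,0,0.02],[0,0,-0.008,0,0.02],[0,0,-0.004,0,0.02],[0,0,0,0,0.02]])

```text
clock: 23.13
ee_pos: [496.6, 254.4, 114.1]
ee_rot: [-0.001, 0.685, 0.728, -0.001]
ft_force: [-0.5, 0.3, -1.7]
opening: 32.0
grip_force: 60.0
```

Call:
jog_arm(commands=[[0,0,-0.003,0,0.02],[0,0,0,0,0.02],[0,0,0,0,0.02]])

```text
clock: 23.38
ee_pos: [497.5, 254.7, 112.5]
ee_rot: [0.0, 0.685, 0.728, 0.0]
ft_force: [0.2, -0.9, -1.8]
opening: 31.6
grip_force: 60.0
```

Call:
jog_arm(commands=[[0,0,-0.003,0,0.02],[0,0,-0.0015,0,0.02],[0,0,0,0,0.02],[0,0,0,0,0.02]])

```text
clock: 23.72
ee_pos: [497.1, 254.6, 107.6]
ee_rot: [0.0, 0.685, 0.728, -0.0]
ft_force: [-0.0, -0.5, -1.7]
opening: 31.9
grip_force: 60.0
```

Call:
jog_arm(commands=[[0,0,-0.001,0,0.02],[0,0,0,0,0.02]])

```text
clock: 23.88
ee_pos: [497.2, 254.6, 107.5]
ee_rot: [0.0, 0.685, 0.728, 0.0]
ft_force: [-1.5, -1.0, 5.2]
opening: 31.9
grip_force: 60.0
```

The flange is seated. I open, rise and clear.

Call:
jog_arm(commands=[[0,0,0.0005,0,0.06],[0,0,0,0,0.06],[0,0,0,0,0.06],[0,0,0,0,0.06],[0,0,0,0,0.06],[0,0,0.015,0,0.06],[0,0,0.03,0,0.06],[0,0,0.04,0,0.06]], grip_force=20)

```text
clock: 24.55
ee_pos: [495.0, 253.8, 190.2]
ee_rot: [-0.002, 0.686, 0.728, -0.003]
ft_force: [1.3, 0.4, 0.1]
opening: 59.4
grip_force: 0.0
```

Call:
jog_arm(commands=[[0,-0.02,0.03,0,0.06],[0,-0.04,0,0,0.06],[0,-0.01,0,0,0.06],[0,0,0,0,0.06],[0,0,0,0,0.06],[0,0,0,0,0.06]])

```text
clock: 25.05
ee_pos: [496.7, 185.2, 221.3]
ee_rot: [-0.001, 0.685, 0.728, -0.0]
ft_force: [0.4, -0.3, -0.7]
opening: 60.0
grip_force: 0.0
```

```bash
python3 - <<'E'
exec(open('bd.py').read())
c=cam('wrist');g=cv2.cvtColor(c['color'],cv2.COLOR_RGB2GRAY);m=(g<80).astype(np.uint8);m[180:]=0;m[:,:190]=0;m[:,310:]=0;m[:60]=0
for k in cv2.findContours(m,cv2.RETR_EXTERNAL,cv2.CHAIN_APPROX_NONE)[0]:
    if cv2.contourArea(k)>200:
        P=np.array([ray(c,u,v,140)[:2] for u,v in k[:,0]],np.float32);print(cv2.boundingRect(k),cv2.minAreaRect(P))
E
```

```text
[496.7 185.2 221.3] yaw 93.45 [ 0.4 -0.3 -0.7] [-0.023 -0.134  0.008] 0.08 25.05
board end shift 4.321888545995847
[49 49 48 48 47 43 38 34 34 36 40 42 42 48]
(236, 83, 51, 52) ((497.22369384765625, 252.80380249023438), (33.95025634765625, 33.54015350341797), 3.5489461421966553)
```

The driver is back upright in its pocket. One last check of the seam from the earlier wrist pose.

Call:
jog_arm(commands=[[0.01,-0.023,0,0.5,0.06],[0.012,-0.03,0,0.5,0.06],[0.012,-0.03,0,0,0.06],[0.012,-0.03,0,0,0.06],[0.012,-0.03,0,0,0.06],[0.012,-0.03,0,0,0.06],[0.012,-0.011,0,0,0.06],[0,0,0,0,0.06]])

```text
clock: 25.82
ee_pos: [582.1, -1.7, 221.5]
ee_rot: [0.001, 0.68, 0.733, 0.001]
ft_force: [0.8, -0.3, 0.1]
opening: 60.0
grip_force: 0.0
```

Call:
jog_arm(commands=[[0,0,0,0,0.06],[0,0,0,0,0.06],[0,0,0,0,0.06]])

```text
clock: 26.07
ee_pos: [578.1, 2.4, 221.7]
ee_rot: [-0.001, 0.678, 0.735, -0.0]
ft_force: [-0.5, -0.1, 0.2]
opening: 59.9
grip_force: 0.0
```

```bash
python3 - <<'E'
from h import *
import pickle
c1,s1=pickle.load(open('w1.pkl','rb'));c=cam('wrist');s=r.sense();print(s['ee_pos'])
for q in(c1,c):
    g=cv2.cvtColor(q['color'],cv2.COLOR_RGB2GRAY).astype(int)
    a=ray(q,258,180,56)[1];b=ray(q,258,190,56)[1];print('mm/row',round((a-b)/10,2))
    print([int(g[v,[216,222,290,300]].mean()) for v in range(172,200)])
E
```

```text
[578.17099981   2.26450632 221.83588132]
mm/row 1.01
[224, 224, 224, 224, 224, 224, 224, 223, 223, 223, 222, 208, 128, 106, 78, 76, 76, 106, 222, 225, 226, 226, 225, 225, 224, 223, 224, 224]
mm/row 1.01
[223, 222, 223, 222, 222, 222, 222, 222, 222, 223, 221, 203, 153, 192, 225, 226, 225, 224, 223, 224, 222, 223, 222, 221, 222, 221, 222, 223]
```

The seam went from a dark gap of about 6 mm to a thin line, so the board is fully home.

```bash
python3 -c "
from cell import r
print(r.finish_job())"
```

```text
the job is handed in; nothing more can be done
None
```

The job is handed in: the cam drew the board fully home (the roughly 6 mm gap is closed) and tightened to about 0.58 N m, and the screwdriver is back upright in its own pocket.

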